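# Stack the carry tray on the tilted tray

## Task

Pick up the orange tray by its black carry bar and stack it on the blue tray in the tilted picking stand, so that all four of its corner pins drop fully into the corner sockets and it lies flush. The blue tray sits with some side play in the stand, so feel for the sockets with a light touch and do not force or drop the tray; leave the stand's tilt as it is and the pot, tin and jar where they are, and let go at the end.

Things in the scene. Friction and masses are not known exactly. Their poses are not given: they have to be found in the camera images.
- carry_tray: Loose orange tray, 120 (x) x 170 (y) mm, 0.3 to 0.65 kg, standing on the bench on four steel pins. Origin: tray centre at the height of the pin ends; z up. Pins: round, 12 mm diameter, 14 mm long below the tray's underside, 1 mm chamfer, at x = +-46, y = +-71 mm. Walls reach z = 46 mm. It fits either way round (half turn about z).
- carry_bar (a point): Centre of the orange tray's black carry bar, 80 mm above the tray's origin, axes as the tray's. The bar runs along y over the middle of the tray: 16 mm thick in x, 24 mm high in z, free over y = -45 to +45 mm; grip it across its thickness.
- stand: Dark steel stand fixed to the bench, 170 x 290 mm, upright cheeks 133 mm high, 125 mm either side of its middle. Origin: centre of its underside; x to its back, z up. Its aluminium deck is hinged along y at the front (x = -66, z = 42 mm) and rises to the back, so its face looks up and to the front. The deck carries a blue tray.
- deck (a joint): Tilt of the deck from level, rad (0.44 to 0.70 at the start); a stiff friction hinge that holds against about 10 N m; not to be altered.
- deck_seat (a point): Point fixed to the deck over its middle, in the plane of the tops of the blue tray's corner posts. x up the slope, y along the deck's level long side, z square out of the deck. When the orange tray is home its underside lies on the post tops and its origin is at z = -14 mm here; with the pins standing on the posts beside the sockets it is at z = 0.
- deck_mid (a point): Middle of the deck, under the blue tray; axes as deck_seat, 40 mm below it. Blue tray: 120 x 170 mm, a 28 mm post at each corner with a 14 mm square socket, 20 mm deep, no lead-in to count on, at x = +-46, y = +-71 mm from its middle. Its middle is at x = 0 but anywhere from y = -6 to +6 mm (side play, not reported); it shifts only if pushed sideways with over about 7 N.
- white_pot: Bystander: white screw-top pot, 65 mm wide, 73 mm high, origin under its centre.
- grease_tin: Bystander: yellow tin with a white lid, 70 mm wide, 46 mm high, origin under its centre.
- screw_jar: Bystander: white jar with a red lid, 63 mm wide, 87 mm high, origin under its centre.
Not all that is in view belongs to the job. Of the things shaped like the carry_tray, the orange one is meant.

How it is judged (in metres and radians):
On the way:
1. the orange tray is lifted off the bench (height (world z) of carry_tray above 0.05 m), for 0.2 s.
At the end, for the whole second after the job is handed in: The orange tray lies on the blue tray in the tilted stand with all four pins in the sockets: its origin 11.5 to 18 mm below deck_seat (14 mm is home), within 5 mm of it in x and 10 mm in y, its z within 0.035 rad of the deck's and its y within 0.05 rad (either way round), at rest (z of carry_tray in the frame of deck_seat between -0.018 and -0.0115 m and x of carry_tray in the frame of deck_seat between -0.005 and 0.005 m and y of carry_tray in the frame of deck_seat between -0.01 and 0.01 m and angle between the z axis of carry_tray and the z axis of deck_seat, either way round below 0.035 rad and angle between the y axis of carry_tray and the y axis of deck_seat, either way round below 0.05 rad and linear speed of carry_tray below 0.02 m/s and angular speed of carry_tray below 0.1 rad/s); the robot touches nothing.
It fails at once if the stand's tilt is altered (deck_seat moved more than 6 mm) (distance of deck_seat from where it was at the start of the episode above 0.006 m).
It fails at once if the orange tray is forced or dropped onto the stand (more than 60 N between them) (contact force between carry_tray and stand above 60 N).
It fails at once if the white pot is moved more than 30 mm (distance of white_pot from where it was at the start of the episode above 0.03 m).
It fails at once if the grease tin is moved more than 30 mm (distance of grease_tin from where it was at the start of the episode above 0.03 m).
It fails at once if the screw jar is moved more than 30 mm (distance of screw_jar from where it was at the start of the episode above 0.03 m).
It also fails if it takes over 48 s, if anything falls off the work surface, if the arm or the gripper's body presses on something with over 40 N, if the wrist force passes 120 N, or if a joint passes its speed limit or range.

## Robot

A 6-joint arm with a two-finger parallel gripper is mounted at the origin on a cart in front of the work surface, level with it; the furniture and walls round the work are solid. World frame = base frame: x ahead of the robot, y to its left, z up, the work surface at z = 0. Lengths are in mm, angles in rad, forces in N, time in s.
With the tool pointing down it reaches from about 300 to 775 mm from the base axis. Payload 14.6 kg.
Tool frame: the origin (TCP) lies midway between the tips of the shut fingers; the grasp point (between the pads) lies 19 mm behind it (pinch_z is the distance from the TCP to the grasp point, in mm); z points along the fingers, y is the line along which they close (so a half turn about z gives the same grasp; the last joint's range is limited). The gripper opens to 94 mm and grips with 3 to 60 N. Pads are 16 mm wide; open, the fingers measure 119 mm over their backs; the gripper's body (75 mm by 177 mm) begins 78 mm behind the grasp point.
Start: joints at [1.184, 0.3, 1.521, -0, 1.321, -0.067], TCP at [172.904, 522.105, 205.446] pointing down, gripper open.
Joint ranges: [-3.03, 3.03], [-0.79, 2.21], [0.23, 2.52], [-1.04, 4.18], [0, 3.07], [-2.55, 2.55]. Speed limits (rad/s): [2.22, 2.22, 2.57, 3.14, 3.14, 3.14].

## Interface

Orientations are given as [roll, pitch, yaw] about the fixed x, y, z axes, in that order (R = Rz(yaw) Ry(pitch) Rx(roll)).
In Python, from cell import * gives the robot as it stands.
- The arm moves only by the shell command python3 -m pendant 'ROWS' [FORCE]. ROWS is JSON, a list of rows, each a list of 3 entries, a list of its own where there are three numbers: the shift along the tool's x, y, z normalised to -1 to 1, where 1 is 0.1 m, then the turn, a rotation vector about the tool's x, y, z normalised to -1 to 1, where 1 is pi rad, then the finger opening in mm, from 0 to 94. In form: [[[tx, ty, tz], [ax, ay, az], fingers], ...]. A call has 1 to 12 rows; each row is the pose to reach, as a shift and turn from the pose commanded when the call began, along the tool's axes at that moment, turning the shorter way round; what a row does not reach only later rows make up. A row lasts 1/10 s, in which the tool goes at most 50 mm and 8.59 degrees, less where a joint would pass 70% of its speed; a pose out of reach is approached as far as the arm can. A call with a number of a shift or a turn outside -1 to 1 is refused whole. A call with a gripper value outside its range is refused whole. The fingers move at their own pace and stop on an object; FORCE is the grip in N (left out, the last holds). Time passes only in rows, so rows that repeat a pose let the fingers close. It gives the time, the measured TCP pose, the force, the opening and the grip force at its end, in the units of the state.
- state(): the state, without advancing time (a new reading comes with each control period).
- read_camera(name): name is "side" or "top" or "wrist"; returns a dict with "image" (384x512x3 uint8, red, green, blue), "z_map" (384x512 float32, mm along the optical axis (not along the pixel's ray), 0 where there is no reading), "mtx" (3x3 intrinsics, pixels), "camera_from_world" (4x4, takes a point from world to camera coordinates). Camera axes: x right, y up, looking along -z (the intrinsics and any distortion apply to the point x, -y, -z); pixel columns grow to the right and rows downward; lengths in mm; the calibration is good to about 2 mm. A picture is of the moment at which its call begins.
- finish_job(): hands the job in; it is judged then, once.
Trained networks look in the newest picture that a camera, given by its name, has taken for a name from the list of things; names that differ only in an ending like _2 or _b are one class to them, and where a whole thing is asked for, a point or a joint stands for the part that bears it (a point fixed in the world has none). Each returns a list of dicts, best first, with "score" (0 to 1); they miss things now and then, are a little off and sometimes report something else, mostly with a low value. They report only what shows in the picture. A call takes as long as a camera call. They do not tell look-alikes from the thing itself.
- trace(target, camera): "region" (384x512 bool, what is visible of it).
- landmark_of(target, camera): "location" ([x, y, z] in mm, in world coordinates, good to about 4 mm: a listed point, or the origin of a listed thing).
The state is a dict: "clock": time; "joints": joint angles; "qvel": joint speeds; "joint_torque": joint torques, N m; "tool_pos": TCP position; "tool_rot": TCP orientation; "contact_force": force on the tool from outside, world axes, zero at the start; "ft_torque": the same for the moment, N m; "finger_gap": finger opening in mm; "finger_force": force on a finger pad.
Only numpy, scipy, OpenCV 4.12 (cv2) and the standard library are available. Lean on these libraries where they do the work, as an engineer would, in place of code of your own. Each camera call takes 0.05 s, during which the arm holds its last target. There are 200 camera calls.

## Working session

There is one attempt and no reset: what is moved stays moved. The work goes in short steps, Python scripts to look and compute and a shell command to move; the robot and the scene stay as the last step left them, time stands still between calls to the robot, and variables do not carry over. Pictures are saved under pics/ and viewed, at most 10 in all, crops included, and the job is handed in when it is done.

```bash
ls; mkdir -p pics; python3 - <<'E'
from cell import *
import cv2,numpy as np
s=state();print(s)
ims=[]
for c in ("top","side"):
    r=read_camera(c);ims.append(r["image"][:,:,::-1]);np.savez(f"{c}0.npz",**r)
    for t in ("carry_tray","carry_bar","stand","deck_seat","deck_mid","white_pot","grease_tin","screw_jar"):
        print(c,t,[(round(d["score"],2),np.round(d["location"]).tolist()) for d in landmark_of(t,c)][:3])
    cv2.imwrite(f"pics/{c}0.png",ims[-1])
E
```

```text
pics
{'clock': 0.0, 'joints': array([ 1.18441601e+00,  3.00418869e-01,  1.52157393e+00, -1.20827502e-05,
        1.32073902e+00, -6.65873832e-02]), 'qvel': array([ 0.00130035, -0.0017077 , -0.00017874, -0.00054261, -0.00021566,
        0.00167307]), 'joint_torque': array([ 1.37691859e-03, -5.31815851e+01, -3.52737737e+01,  7.08990684e-02,
        2.44575430e-02, -1.11275856e-04]), 'tool_pos': array([172.80071672, 521.86484581, 204.91801939]), 'tool_rot': array([-3.14045524e+00, -6.41201851e-05,  2.82180268e+00]), 'contact_force': array([ 0.84355185, -0.23014075, -0.53932433]), 'ft_torque': array([-0.02211508, -0.00526678,  0.0074458 ]), 'finger_force': 0.0, 'finger_gap': 94.37513655801556}
top carry_tray [(0.96, [597.0, 239.0, 4.0]), (0.69, [631.0, 471.0, -3.0])]
top carry_bar [(0.8, [595.0, 235.0, 83.0])]
top stand [(0.89, [557.0, -236.0, -0.0])]
top deck_seat [(0.76, [528.0, -232.0, 115.0])]
top deck_mid [(0.88, [542.0, -234.0, 84.0])]
top white_pot [(0.71, [682.0, 11.0, -3.0]), (0.37, [594.0, 236.0, 77.0])]
top grease_tin [(0.47, [497.0, -3.0, 2.0])]
top screw_jar [(0.77, [386.0, -392.0, -0.0])]
side carry_tray [(0.82, [594.0, 240.0, -3.0]), (0.8, [628.0, 466.0, -1.0])]
side carry_bar [(0.95, [592.0, 236.0, 77.0]), (0.89, [629.0, 470.0, 81.0])]
side stand [(0.64, [557.0, -234.0, 5.0])]
side deck_seat [(0.65, [526.0, -232.0, 122.0])]
side deck_mid [(0.74, [547.0, -236.0, 79.0])]
side white_pot [(0.74, [682.0, 13.0, -0.0])]
side grease_tin [(0.57, [493.0, -2.0, 1.0])]
side screw_jar [(0.82, [382.0, -391.0, 0.0])]
```

View pics/top0.png

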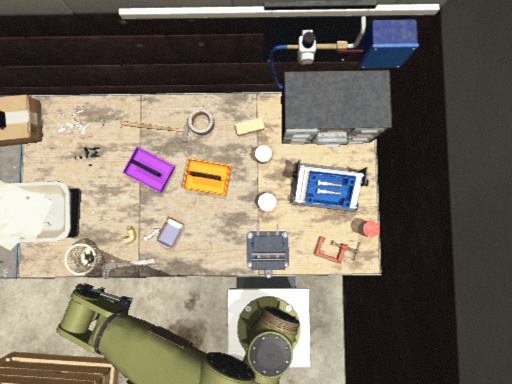

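View pics/side0.png

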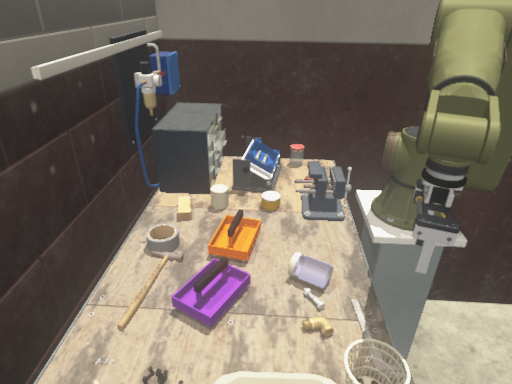

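Candidates shaped like the tray: purple at top-camera (149,170) and orange at (207,177). The orange one fits the description. I'll confirm it in one crop and get rough poses from the depth maps.

```bash
cat > h.py <<'E'
import numpy as np,cv2
from scipy.spatial.transform import Rotation as Ro
from cell import *
def cloud(r):
    z=r["z_map"];K=r["mtx"];v,u=np.mgrid[:z.shape[0],:z.shape[1]]
    P=np.stack([(u-K[0,2])/K[0,0]*z,-(v-K[1,2])/K[1,1]*z,-z,np.ones_like(z)],-1)
    W=P@np.linalg.inv(r["camera_from_world"]).T
    W=W[...,:3].copy();W[z==0]=np.nan
    return W
def Rt(s): return Ro.from_euler("xyz",s["tool_rot"])
def goal(pos,R,s=None):
    "shift and turn in pendant units from the present pose"
    s=s or state();R0=Rt(s)
    print("shift",np.round(R0.inv().apply(np.array(pos)-s["tool_pos"])/100,3).tolist(),"turn",np.round((R0.inv()*R).as_rotvec()/np.pi,4).tolist())
E
python3 - <<'E'
from h import *
for c in ("top","side"):
    r=dict(np.load(f"{c}0.npz"));W=cloud(r);hsv=cv2.cvtColor(r["image"],cv2.COLOR_RGB2HSV)
    o=(hsv[...,0]>8)&(hsv[...,0]<20)&(hsv[...,1]>200)&(hsv[...,2]>120)&(np.hypot(W[...,0]-595,W[...,1]-237)<120)
    P=W[o];P=P[P[:,2]>38]
    print(c,"orange",len(P),cv2.minAreaRect(P[:,:2].astype(np.float32)),np.nanpercentile(P[:,2],[5,50,95]))
    k=(r["image"].max(2)<70)&(np.hypot(W[...,0]-595,W[...,1]-237)<60)&(W[...,2]>80)
    Q=W[k];print("bar",len(Q),cv2.minAreaRect(Q[:,:2].astype(np.float32)),np.median(Q[:,2]))
    b=(hsv[...,0]>95)&(hsv[...,0]<125)&(hsv[...,1]>120)&(np.hypot(W[...,0]-540,W[...,1]+235)<130)&(W[...,2]>30)
    P=W[b];print("blue",len(P),P.min(0),P.max(0),cv2.minAreaRect(P[:,:2].astype(np.float32)))
    # cabinet front
    Q=W[(np.abs(W[...,1]+235)<100)&(W[...,2]>150)&(W[...,0]>500)];print("cabinet",len(Q),np.nanpercentile(Q[:,0],[0,2,10,50]) if len(Q) else 0, np.nanmax(Q[:,2]) if len(Q) else 0)
im=dict(np.load("top0.npz"))["image"][:,:,::-1]
a=cv2.resize(im[140:220,115:245],(780,480),interpolation=cv2.INTER_CUBIC)
cv2.imwrite("pics/crop.png",a)
E
```

```text
top orange 59 ((596.25537109375, 235.13299560546875), (167.08045959472656, 116.2674331665039), 79.44197082519531) [38.94422987 45.21839896 87.84037439]
bar 77 ((595.56591796875, 233.41702270507812), (110.62567901611328, 10.800019264221191), 79.93936157226562) 92.09741220464957
blue 1227 [ 468.86110615 -325.67266642   52.54493075] [ 604.23996388 -148.78929501  147.03197845] ((535.993408203125, -236.07720947265625), (169.9027099609375, 118.78115844726562), 82.56755065917969)
cabinet 8270 [689.78659538 724.09837949 754.06203461 928.67401097] 575.450074791947
side orange 0 ((0.0, 0.0), (0.0, 0.0), 0.0) nan
bar 0 ((0.0, 0.0), (0.0, 0.0), 0.0) nan
blue 203 [ 468.13938005 -318.50027586   56.15586489] [ 591.20689583 -143.60202233  140.78214662] ((529.264404296875, -232.17750549316406), (175.4241180419922, 113.79696655273438), 86.28781127929688)
cabinet 3454 [697.98179387 713.38281173 746.72018009 972.40878774] 664.9923340106913
  return np.nanmean(a, axis, out=out, keepdims=keepdims)
  return _methods._mean(a, axis=axis, dtype=dtype,
  ret = ret.dtype.type(ret / rcount)
```

View pics/crop.png

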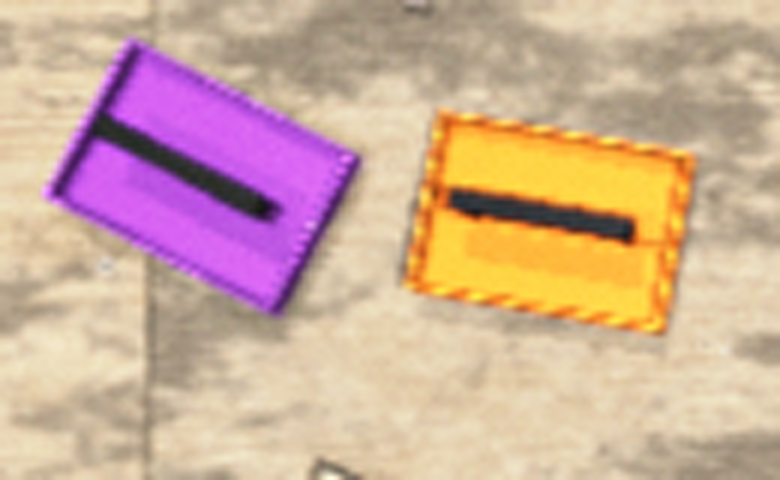

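The crop shows the purple tray at left (205,175) and the orange one with the black bar at right (550,220). The orange one is the target. I'll move above it for a wrist look.

```bash
for i in 1; do
python3 -m pendant '[[[-0.98,-0.27,-0.29],[0,0,0],94],[[-0.98,-0.27,-0.29],[0,0,0],94],[[-0.98,-0.27,-0.29],[0,0,0],94]]'
python3 -m pendant '[[[-0.98,-0.27,-0.29],[0,0,0],94],[[-0.98,-0.27,-0.29],[0,0,0],94],[[-0.98,-0.27,-0.29],[0,0,0],94]]'
python3 -m pendant '[[[-0.98,-0.27,-0.29],[0,0,0],94],[[-0.98,-0.27,-0.29],[0,0,0],94],[[-0.98,-0.27,-0.29],[0,0,0],94]]'
python3 -m pendant '[[[-0.98,-0.27,-0.29],[0,0,0],94],[[-0.98,-0.27,-0.29],[0,0,0],94],[[-0.98,-0.27,-0.29],[0,0,0],94]]'
python3 -m pendant '[[[-0.98,-0.27,-0.29],[0,0,0.455],94],[[-0.98,-0.27,-0.29],[0,0,0.455],94],[[-0.98,-0.27,-0.29],[0,0,0.455],94],[[-0.98,-0.27,-0.29],[0,0,0.455],94],[[-0.98,-0.27,-0.29],[0,0,0.455],94],[[-0.98,-0.27,-0.29],[0,0,0.455],94],[[-0.98,-0.27,-0.29],[0,0,0.455],94],[[-0.98,-0.27,-0.29],[0,0,0.455],94],[[-0.98,-0.27,-0.29],[0,0,0.455],94],[[-0.98,-0.27,-0.29],[0,0,0.455],94],[[-0.98,-0.27,-0.29],[0,0,0.455],94]]'
done
python3 - <<'E'
from h import *
s=state();print(s["joints"],s["clock"])
r=read_camera("wrist");np.savez("w1.npz",**r);cv2.imwrite("pics/w1.png",r["image"][:,:,::-1])
print([(d["score"],d["location"]) for d in landmark_of("carry_bar","wrist")+landmark_of("carry_tray","wrist")])
W=cloud(r);hsv=cv2.cvtColor(r["image"],cv2.COLOR_RGB2HSV)
near=np.hypot(W[...,0]-595,W[...,1]-237)<125
o=(hsv[...,0]>8)&(hsv[...,0]<22)&(hsv[...,1]>180)&near&(W[...,2]>38)&(W[...,2]<50)
print("rim",o.sum(),cv2.minAreaRect(W[o][:,:2].astype(np.float32)),np.median(W[o][:,2]))
k=near&(W[...,2]>86)&(W[...,2]<97);print("bar",k.sum(),cv2.minAreaRect(W[k][:,:2].astype(np.float32)),np.median(W[k][:,2]))
E
```

```text
clock: 1.2
tool_pos: [260.7, 464.0, 236.1]
tool_rot: [3.139, 0.001, 2.819]
contact_force: [0.4, 0.3, 0.7]
finger_gap: 94.0
finger_force: 0.0
clock: 1.5
tool_pos: [345.0, 407.5, 264.8]
tool_rot: [3.14, 0.001, 2.818]
contact_force: [-1.0, -0.3, 0.1]
finger_gap: 94.0
finger_force: 0.0
clock: 1.8
tool_pos: [429.2, 351.2, 293.3]
tool_rot: [3.141, 0.001, 2.819]
contact_force: [-1.4, 0.5, -0.9]
finger_gap: 93.9
finger_force: 0.0
clock: 2.1
tool_pos: [513.5, 294.8, 321.8]
tool_rot: [3.141, 0.001, 2.819]
contact_force: [-0.2, 0.5, 0.7]
finger_gap: 94.1
finger_force: 0.0
clock: 3.2
tool_pos: [594.8, 241.4, 349.8]
tool_rot: [-3.141, 0.0, 1.392]
contact_force: [-0.1, -0.6, 0.4]
finger_gap: 93.9
finger_force: 0.0
[3.28391206e-01 4.70498256e-01 9.62126782e-01 2.89808089e-04
 1.70986999e+00 5.06856014e-01] 3.2
[(0.69, [599.0, 238.1, 79.5]), (0.6, [626.3, 469.1, 81.4]), (0.36, [494.1, -1.4, 2.4]), (0.79, [588.4, 240.4, 0.4]), (0.59, [630.8, 473.3, 3.0])]
rim 682 ((596.5419311523438, 236.5968017578125), (167.22105407714844, 119.31460571289062), 79.65799713134766) 44.44516812692032
bar 722 ((596.61767578125, 236.68760681152344), (118.45122528076172, 15.729619979858398), 79.56279754638672) 90.57212009164772
```

```bash

for i in 1; do
python3 -m pendant '[[[-0.97,-0.18,0],[0,0,0],94],[[-0.97,-0.18,0],[0,0,0],94]]'
python3 -m pendant '[[[-0.97,-0.18,0],[0,0,0],94],[[-0.97,-0.18,0],[0,0,0],94]]'
python3 -m pendant '[[[-0.97,-0.18,0],[0,0,0],94],[[-0.97,-0.18,0],[0,0,0],94]]'
python3 -m pendant '[[[-0.97,-0.18,0],[0,0,0],94],[[-0.97,-0.18,0],[0,0,0],94]]'
python3 -m pendant '[[[-0.97,-0.18,0.3],[-0.159,0,-0.022],94],[[-0.97,-0.18,0.3],[-0.159,0,-0.022],94],[[-0.97,-0.18,0.3],[-0.159,0,-0.022],94],[[-0.97,-0.18,0.3],[-0.159,0,-0.022],94],[[-0.97,-0.18,0.3],[-0.159,0,-0.022],94]]'
done | grep -E 'clock|pos|force: \['
python3 - <<'E'
from h import *
s=state();print(s["joints"],s["clock"],s["tool_pos"],s["tool_rot"])
r=read_camera("wrist");np.savez("w2.npz",**r);cv2.imwrite("pics/w2.png",r["image"][:,:,::-1])
for t in ("deck_seat","deck_mid","stand"): print(t,[(d["score"],d["location"]) for d in landmark_of(t,"wrist")])
E
```

```text
clock: 3.55
tool_pos: [559.9, 147.4, 349.2]
contact_force: [0.5, -2.0, -0.8]
clock: 3.75
tool_pos: [524.6, 54.1, 350.4]
contact_force: [1.5, -0.6, 0.1]
clock: 3.95
tool_pos: [489.7, -38.2, 350.5]
contact_force: [1.2, -0.3, -0.4]
clock: 4.15
tool_pos: [454.8, -130.5, 350.6]
contact_force: [0.4, 0.1, 0.5]
clock: 4.65
tool_pos: [420.0, -221.5, 320.4]
contact_force: [0.4, -0.2, 0.6]
[-0.71105215 -0.21232429  1.86651292  0.29710201  1.07397071 -0.69039377] 4.65 [ 419.95081615 -221.49752035  320.39532839] [2.64142773 0.01767824 1.45819682]
deck_seat [(0.79, [527.6, -233.2, 117.8])]
deck_mid [(0.63, [544.2, -233.8, 80.8])]
stand []
```

View pics/w2.png

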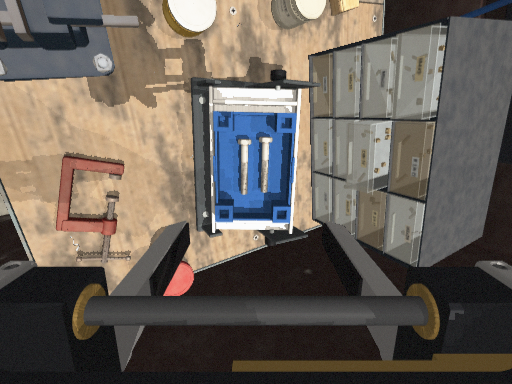

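The picture shows the blue tray on the white deck, with posts and sockets near (223,121), (285,121), (223,214) and (285,214). I'll fit the plane and the tray frame from depth.

```bash
cat > fit.py <<'E'
from h import *
r=dict(np.load("w2.npz"));W=cloud(r);hsv=cv2.cvtColor(r["image"],cv2.COLOR_RGB2HSV)
m=np.zeros(W.shape[:2],bool);m[105:228,205:302]=True
b=m&(hsv[...,0]>98)&(hsv[...,0]<125)&(hsv[...,1]>120)&np.isfinite(W[...,2])
def plane(P):
    c=P.mean(0);n=np.linalg.svd(P-c)[2][2];return c,n*np.sign(n[2])
# deck plane: white pixels round the tray
n=np.array([-.477,.05,.878]);c=np.array([527,-232,118.])
# iterative: post top windows
cs=[(223,121),(285,121),(223,214),(285,214)]
pm=np.zeros_like(b)
for u,v in cs: pm[v-11:v+12,u-11:u+12]=True
P=W[b&pm]
for i in range(8):
    h=(P-c)@n
    top=np.percentile(h,70) if i==0 else 0
    k=abs(h-top)<(8 if i<3 else 3); c,n=plane(P[k])
print("posts plane n",n,"tilt",np.arccos(n[2]),"npts",k.sum(),"rms",np.std((P[k]-c)@n),"az of n",np.arctan2(n[1],n[0]))
T=P[k]
B=W[b];h=(B-c)@n;print("blue heights",np.percentile(h,[1,10,50,90,99]))
yaw=np.arctan2(n[1],n[0])-np.pi; yaw=(yaw+np.pi)%(2*np.pi)-np.pi
print("yaw by normal",yaw)
ey=np.array([-np.sin(yaw),np.cos(yaw),0]);ex=np.cross(ey,n)
for nm,Q in (("blue all>-28",B[h>-28]),("post tops",T)):
    q=np.c_[(Q-c)@ex,(Q-c)@ey].astype(np.float32);rect=cv2.minAreaRect(q);print(nm,len(Q),rect)
    print("   percentiles",np.percentile(q,[0.5,2,98,99.5],axis=0).round(1).tolist(),"centre",c+ex*rect[0][0]+ey*rect[0][1])
# white deck
w=(hsv[...,1]<40)&(hsv[...,2]>170);mm=np.zeros_like(w);mm[80:240,195:305]=True
Q=W[w&mm&np.isfinite(W[...,2])];hq=(Q-c)@n;print("white h",np.percentile(hq,[5,25,50,75,95]))
Q=Q[abs(hq+40)<6];cd,nd=plane(Q);print("deck n",nd,"tilt",np.arccos(nd[2]),len(Q))
q=np.c_[(Q-c)@ex,(Q-c)@ey].astype(np.float32);print(cv2.minAreaRect(q))
E
python3 fit.py
```

```text
posts plane n [-0.45685073  0.05835584  0.88762718] tilt 0.47862902036867927 npts 1013 rms 0.9320110009484133 az of n 3.0145456255570773
blue heights [-37.67205705 -36.68758445 -35.16684082  -0.56694198   1.29063075]
yaw by normal -0.12704702803271584
blue all>-28 2528 ((1.5152244567871094, -10.274467468261719), (123.58666229248047, 168.8197784423828), 0.03763328120112419)
   percentiles [[-59.0, -94.1], [-57.9, -93.1], [60.9, 73.0], [62.3, 73.6]] centre [ 527.92858493 -235.6849577   114.27672218]
post tops 1013 ((1.6419143676757812, -10.385269165039062), (168.8162078857422, 119.48297882080078), 89.9172592163086)
   percentiles [[-57.9, -94.4], [-57.6, -93.4], [60.3, 73.3], [61.0, 73.7]] centre [ 528.02609282 -235.80911485  114.33507082]
white h [-41.68290469 -40.49113735 -39.10213437 -24.29722885 -20.39011255]
deck n [-0.4576034   0.05970986  0.88714929] tilt 0.4796656059733888 1888
((0.9072418212890625, -6.402595520019531), (239.29922485351562, 124.94772338867188), 89.81523895263672)
```

```bash
python3 - <<'E'
from h import *
goal((455,-130,350),Ro.from_euler("xyz",[np.pi,0,np.pi/2-0.1815]))
E
```

```text
shift [0.937, 0.352, -0.161] turn [0.1586, -0.0003, 0.0234]
```

```bash

for i in 1; do
python3 -m pendant '[[[0.937,0.352,-0.161],[0.159,0,0.0234],94],[[0.937,0.352,-0.161],[0.159,0,0.0234],94],[[0.937,0.352,-0.161],[0.159,0,0.0234],94],[[0.937,0.352,-0.161],[0.159,0,0.0234],94],[[0.937,0.352,-0.161],[0.159,0,0.0234],94]]'
python3 -m pendant '[[[0.966,0.183,0.6],[0,0,0],70],[[0.966,0.183,0.6],[0,0,0],70],[[0.966,0.183,0.6],[0,0,0],70]]'
python3 -m pendant '[[[0.966,0.183,0.6],[0,0,0],60],[[0.966,0.183,0.6],[0,0,0],60],[[0.966,0.183,0.6],[0,0,0],60]]'
python3 -m pendant '[[[0.966,0.183,0.6],[0,0,0],60],[[0.966,0.183,0.6],[0,0,0],60],[[0.966,0.183,0.6],[0,0,0],60]]'
python3 -m pendant '[[[0.966,0.183,0.6],[0,0,0],60],[[0.966,0.183,0.6],[0,0,0],60],[[0.966,0.183,0.6],[0,0,0],60],[[0.966,0.183,0.6],[0,0,0],60]]'
done | grep -E 'clock|pos|force: \[|gap'
python3 - <<'E'
from h import *
print(state()["tool_rot"]);goal((596.5,236.6,61),Ro.from_euler("xyz",[np.pi,0,np.pi/2-0.1815]))
E
```

```text
clock: 5.35
tool_pos: [456.1, -129.6, 348.7]
contact_force: [-0.4, 0.5, -0.2]
finger_gap: 94.0
clock: 5.65
tool_pos: [490.0, -36.1, 287.4]
contact_force: [-0.4, -0.1, 1.3]
finger_gap: 73.4
clock: 5.95
tool_pos: [525.5, 55.4, 227.8]
contact_force: [0.4, 0.2, 0.1]
finger_gap: 60.0
clock: 6.25
tool_pos: [561.2, 146.8, 168.0]
contact_force: [-0.9, 0.2, -0.1]
finger_gap: 59.8
clock: 6.65
tool_pos: [596.8, 236.7, 109.6]
contact_force: [-0.0, -1.3, 0.8]
finger_gap: 60.1
[-3.14092957e+00 -5.69485224e-04  1.38951090e+00]
shift [-0.002, -0.003, 0.486] turn [-0.0002, -0.0002, 0.0001]
```

```bash

for i in 1; do
python3 -m pendant '[[[0,0,0.25],[0,0,0],60],[[0,0,0.485],[0,0,0],60],[[0,0,0.485],[0,0,0],60],[[0,0,0.485],[0,0,0],10],[[0,0,0.485],[0,0,0],10],[[0,0,0.485],[0,0,0],10],[[0,0,0.485],[0,0,0],10],[[0,0,0.485],[0,0,0],10],[[0,0,0.485],[0,0,0],10]]' 50
python3 -m pendant '[[[0,0,-0.1],[0,0,0],10],[[0,0,-0.3],[0,0,0],10],[[0,0,-0.6],[0,0,0],10],[[0,0,-0.9],[0,0,0],10],[[0,0,-0.9],[0,0,0],10],[[0,0,-0.9],[0,0,0],10]]'
python3 -m pendant '[[[0,0,-0.4],[0,0,0],10],[[0,0,-0.8],[0,0,0],10],[[0,0,-0.98],[0,0,0],10],[[0,0,-0.98],[0,0,0],10],[[0,0,-0.98],[0,0,0],10]]'
done
python3 - <<'E'
from h import *
t=0.479;yw=-0.127
Z=np.array([-np.sin(t)*np.cos(yw),-np.sin(t)*np.sin(yw),np.cos(t)]);Y=np.array([-np.sin(yw),np.cos(yw),0]);X=np.cross(Y,Z)
C=np.array([528.0,-235.8,114.3])
R=Ro.from_matrix(np.c_[Y,X,-Z]);print(R.as_euler("xyz"))
s=state();print(s["tool_rot"],s["ft_torque"])
r=read_camera("side");cv2.imwrite("pics/s3.png",cv2.resize(r["image"][120:340,120:360,::-1],(720,660))[:600])
for h in (0,30,100): print(h,C+Z*(h+61))
goal(C+Z*(161),R,s)
E
```

```text
clock: 7.55
tool_pos: [596.6, 236.7, 62.0]
tool_rot: [-3.141, -0.001, 1.388]
contact_force: [-3.6, 1.2, -3.6]
finger_gap: 15.6
finger_force: 45.7
clock: 8.15
tool_pos: [596.5, 236.4, 150.9]
tool_rot: [-3.141, -0.001, 1.388]
contact_force: [-0.6, -0.0, -7.2]
finger_gap: 15.4
finger_force: 50.0
clock: 8.65
tool_pos: [596.2, 236.2, 246.8]
tool_rot: [-3.138, 0.001, 1.388]
contact_force: [-0.1, -0.4, -5.1]
finger_gap: 15.5
finger_force: 50.0
[2.66259265e+00 2.22044605e-16 1.44379633e+00]
[-3.13833504e+00  7.15016882e-04  1.38813402e+00] [-0.0870451   0.08065108 -0.00300018]
0 [ 500.11201513 -232.23906051  168.43483176]
30 [ 486.39661273 -230.48777879  195.05851951]
100 [ 454.39400715 -226.40145478  257.1804576 ]
shift [-4.807, -0.555, -0.098] turn [-0.1535, 0.0044, -0.0173]
```

View pics/s3.png

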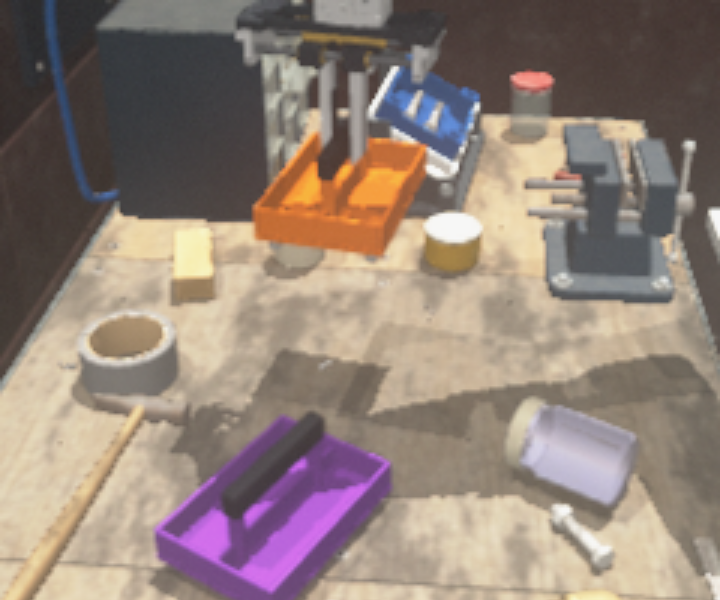

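The tray hangs level in the grip: bar at (330,165), tray level near (340,210), pot and tin clear below. I'll carry it to a hover 100 mm off the deck seat.

```bash

for i in 1; do
python3 -m pendant '[[[-0.2,-0.02,0],[0,0,0],10],[[-0.55,-0.06,-0.01],[0,0,0],10],[[-0.961,-0.111,-0.02],[0,0,0],10]]'
python3 -m pendant '[[[-0.48,-0.055,-0.01],[0,0,0],10],[[-0.961,-0.111,-0.02],[0,0,0],10]]'
python3 -m pendant '[[[-0.48,-0.055,-0.01],[0,0,0],10],[[-0.961,-0.111,-0.02],[0,0,0],10]]'
python3 -m pendant '[[[-0.48,-0.055,-0.01],[0,0,0],10],[[-0.961,-0.111,-0.02],[0,0,0],10]]'
python3 -m pendant '[[[-0.4,-0.05,-0.01],[-0.03,0,0],10],[[-0.7,-0.1,-0.02],[-0.06,0,-0.01],10],[[-0.9,-0.111,-0.02],[-0.09,0,-0.0173],10],[[-0.961,-0.111,-0.02],[-0.12,0.0044,-0.0173],10],[[-0.961,-0.111,-0.02],[-0.1535,0.0044,-0.0173],10],[[-0.961,-0.111,-0.02],[-0.1535,0.0044,-0.0173],10],[[-0.961,-0.111,-0.02],[-0.1535,0.0044,-0.0173],10],[[-0.961,-0.111,-0.02],[-0.1535,0.0044,-0.0173],10]]'
done | grep -E 'clock|pos|force: \[|gap'
cat > pose.py <<'E'
from h import *
t=0.479;yw=-0.127
Z=np.array([-np.sin(t)*np.cos(yw),-np.sin(t)*np.sin(yw),np.cos(t)]);Y=np.array([-np.sin(yw),np.cos(yw),0]);X=np.cross(Y,Z)
C=np.array([528.0,-235.8,114.3]);R=Ro.from_matrix(np.c_[Y,X,-Z])
def rep(s):
    d=s["tool_pos"]-C;f=s["contact_force"];q=s["ft_torque"]
    print("t %.2f deck xyz"%s["clock"],np.round([d@X,d@Y,d@Z-62],1),"F xyz",np.round([f@X,f@Y,f@Z],1),"M",np.round([q@X,q@Y,q@Z],2),"rot err",np.round((Rt(s).inv()*R).as_rotvec(),4),"gap %.1f"%s["finger_gap"])
if __name__=="__main__":
    rep(state())
E
python3 - <<'E'
from pose import *
rep(state())
r=read_camera("wrist");np.savez("w4.npz",**r);cv2.imwrite("pics/w4.png",r["image"][:,:,::-1])
r=read_camera("side");np.savez("s4.npz",**r)
r=read_camera("top");np.savez("t4.npz",**r)
goal(C+Z*(62+20),R)
E
```

```text
clock: 9.0
tool_pos: [567.3, 143.3, 248.7]
contact_force: [1.5, -0.8, -5.3]
finger_gap: 15.6
clock: 9.2
tool_pos: [538.5, 50.0, 251.2]
contact_force: [1.4, -0.8, -5.6]
finger_gap: 15.6
clock: 9.4
tool_pos: [510.1, -42.6, 253.4]
contact_force: [1.5, -0.6, -5.1]
finger_gap: 15.5
clock: 9.6
tool_pos: [481.8, -135.0, 255.4]
contact_force: [1.6, -0.1, -5.3]
finger_gap: 15.4
clock: 10.4
tool_pos: [455.1, -225.9, 258.8]
contact_force: [0.3, -0.4, -5.2]
finger_gap: 15.6
t 10.40 deck xyz [  1.3   0.6 100.1] F xyz [-2.1 -0.3 -4.8] M [-0.06  0.82  0.06] rot err [ 0.0006 -0.002  -0.0004] gap 15.6
shift [-0.008, -0.017, 0.802] turn [0.0006, -0.0006, -0.0]
```

View pics/w4.png

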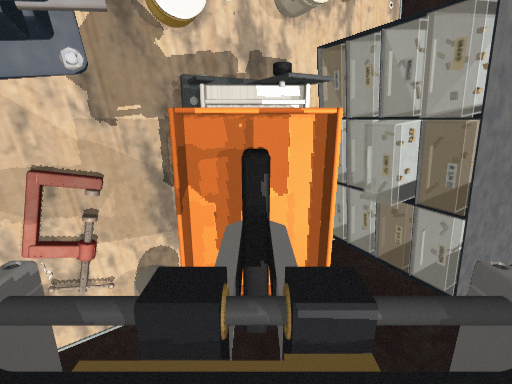

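The wrist view shows the tray in the grip: rims at columns ~178 and ~335, and its +y end at row ~110. I'll measure how it sits in the hand.

```bash
cat > inhand.py <<'E'
from pose import *
r=dict(np.load("w4.npz"));W=cloud(r);hsv=cv2.cvtColor(r["image"],cv2.COLOR_RGB2HSV)
o=(hsv[...,0]>3)&(hsv[...,0]<22)&(hsv[...,1]>170)&np.isfinite(W[...,2]);o[:95]=0;o[300:]=0
P=W[o]-C;q=np.c_[P@X,P@Y,P@Z]
k=(abs(q[:,2]-146)<9);q=q[k]
n=None
for i in range(6):
    A=np.c_[q[:,0],q[:,1],np.ones(len(q))];co=np.linalg.lstsq(A,q[:,2],rcond=None)[0];e=q[:,2]-A@co;q=q[(e>-2)&(e<2.5)]
print("rim plane slopes x,y",co,len(q),"std",e.std())
rect=cv2.minAreaRect(q[:,:2].astype(np.float32));print(rect)
for lo,hi in ((-45,-15),(-15,20),(20,50),(50,78)):
    s=(q[:,1]>lo)&(q[:,1]<hi);print("y",lo,hi,"x edges",np.percentile(q[s,0],[1,99]).round(1),s.sum())
for lo,hi in ((-50,-20),(-20,20),(20,50)):
    s=(q[:,0]>lo)&(q[:,0]<hi);print("x",lo,hi,"y edge",np.percentile(q[s,1],[97,99]).round(1) if s.sum() else 0,s.sum())
E
python3 inhand.py
```

```text
rim plane slopes x,y [-3.87494975e-03  4.23272174e-03  1.44781896e+02] 2568 std 0.7243767736550246
((1.1292343139648438, 24.31329345703125), (119.7358627319336, 121.20553588867188), 0.011260402388870716)
y -45 -15 x edges [-58.2  60.8] 212
y -15 20 x edges [-58.3  60.4] 410
y 20 50 x edges [-58.3  60.7] 423
y 50 78 x edges [-58.4  60.5] 464
x -50 -20 y edge [84.9 84.9] 260
x -20 20 y edge [84.9 84.9] 344
x 20 50 y edge [84.9 84.9] 246
```

```bash

python3 -m pendant '[[[0.001,-0.012,0.2],[0,0,0],10],[[0.001,-0.012,0.5],[0,0,0],10],[[0.001,-0.012,0.75],[0,0,0],10],[[0.001,-0.012,0.88],[0,0,0],10],[[0.001,-0.012,0.92],[0,0,0],10],[[0.001,-0.012,0.92],[0,0,0],10],[[0.001,-0.012,0.92],[0,0,0],10],[[0.001,-0.012,0.92],[0,0,0],10]]' >/dev/null; python3 pose.py
python3 -m pendant '[[[0,0,0.01],[0,0,0],10],[[0,0,0.02],[0,0,0],10],[[0,0,0.03],[0,0,0],10],[[0,0,0.04],[0,0,0],10],[[0,0,0.04],[0,0,0],10]]' >/dev/null; python3 pose.py
```

```text
t 11.35 deck xyz [1.1 0.4 9.5] F xyz [-2.3 -0.3 -3.8] M [-0.08  0.78  0.03] rot err [ 0.0048 -0.0005 -0.0006] gap 15.6
t 11.85 deck xyz [0.4 0.7 4.5] F xyz [-2.2  0.  -5.4] M [-0.07  0.79  0.02] rot err [ 0.0032 -0.0014 -0.0008] gap 15.3
```

```bash

python3 -m pendant '[[[0,0,0.01],[0.001,0,0],10],[[0,0,0.02],[0.001,0,0],10],[[0,0,0.02],[0.001,0,0],10]]' >/dev/null; python3 pose.py
python3 -m pendant '[[[0,0,0.01],[0,0,0],10],[[0,0,0.02],[0,0,0],10],[[0,0,0.02],[0,0,0],10]]' >/dev/null; python3 pose.py
python3 -m pendant '[[[0,0,0.01],[0,0,0],10],[[0,0,0.01],[0,0,0],10]]' >/dev/null; python3 pose.py
```

```text
t 12.15 deck xyz [0.4 0.7 2.5] F xyz [-2.9 -0.8 -4.9] M [-0.03  0.77 -0.03] rot err [ 0.     -0.0014 -0.0008] gap 15.6
t 12.45 deck xyz [0.4 0.7 0.5] F xyz [-2.7 -0.3 -4.8] M [-0.05  0.79  0.05] rot err [ 0.0001 -0.0014 -0.0009] gap 15.6
t 12.65 deck xyz [ 0.4  0.7 -0.5] F xyz [-1.7 -0.2 -4.5] M [-0.08  0.77  0.01] rot err [ 0.0002 -0.0013 -0.0008] gap 15.6
```

```bash

for i in 1; do
python3 -m pendant '[[[0,-0.002,0.01],[0,0,0],10],[[0,-0.002,0.01],[0,0,0],10]]' >/dev/null; python3 pose.py
python3 -m pendant '[[[0,0,0.01],[0,0,0],10],[[0,0,0.01],[0,0,0],10]]' >/dev/null; python3 pose.py
python3 -m pendant '[[[0,0,0.01],[0,0,0],10],[[0,0,0.01],[0,0,0],10]]' >/dev/null; python3 pose.py
done
```

```text
t 12.85 deck xyz [ 0.2  0.7 -1.5] F xyz [-2.9  0.1 -5.3] M [-0.11  0.83 -0.03] rot err [ 0.0001 -0.0014 -0.0008] gap 15.9
t 13.05 deck xyz [ 0.2  0.7 -2.5] F xyz [-2.1  1.1 -4.8] M [-0.07  0.8   0.09] rot err [ 0.0002 -0.0013 -0.0008] gap 15.5
t 13.25 deck xyz [ 0.2  0.7 -3.5] F xyz [-1.9  0.2 -4.4] M [-0.07  0.82  0.05] rot err [ 0.0001 -0.0013 -0.0008] gap 15.7
```

```bash

for i in 1; do
python3 -m pendant '[[[0,0,0.01],[0,0,0],10],[[0,0,0.01],[0,0,0],10]]' >/dev/null; python3 pose.py
python3 -m pendant '[[[0,0,0.01],[0,0,0],10],[[0,0,0.01],[0,0,0],10]]' >/dev/null; python3 pose.py
python3 -m pendant '[[[0,0,0.01],[0,0,0],10],[[0,0,0.01],[0,0,0],10]]' >/dev/null; python3 pose.py
done
```

```text
t 13.45 deck xyz [ 0.2  0.7 -4.5] F xyz [-0.9  0.4 -3.8] M [-0.11  0.8   0.  ] rot err [ 0.0001 -0.0014 -0.0008] gap 15.1
t 13.65 deck xyz [ 0.2  0.7 -5.5] F xyz [-3.1 -0.4 -4.1] M [-0.08  0.79  0.02] rot err [ 0.0001 -0.0013 -0.0008] gap 15.3
t 13.85 deck xyz [ 0.2  0.7 -6.5] F xyz [-2.2  0.  -4.7] M [-0.08  0.85  0.07] rot err [ 0.0001 -0.0014 -0.0008] gap 15.7
```

```bash

for i in 1; do
python3 -m pendant '[[[0,0,0.01],[0,0,0],10],[[0,0,0.02],[0,0,0],10],[[0,0,0.02],[0,0,0],10]]' >/dev/null; python3 pose.py
python3 -m pendant '[[[0,0,0.01],[0,0,0],10],[[0,0,0.02],[0,0,0],10],[[0,0,0.02],[0,0,0],10]]' >/dev/null; python3 pose.py
python3 -m pendant '[[[0,0,0.01],[0,0,0],10],[[0,0,0.01],[0,0,0],10]]' >/dev/null; python3 pose.py
done
```

```text
t 14.15 deck xyz [ 0.2  0.7 -8.5] F xyz [-2.9 -0.4 -4.4] M [-0.1  0.8 -0. ] rot err [ 0.0001 -0.0014 -0.0008] gap 15.6
t 14.45 deck xyz [  0.2   0.7 -10.5] F xyz [-2.8  0.5 -5.2] M [-0.09  0.86  0.05] rot err [ 0.     -0.0014 -0.0008] gap 15.9
t 14.65 deck xyz [  0.3   0.6 -11.5] F xyz [-1.7 -0.3 -4.5] M [-0.08  0.83  0.07] rot err [ 0.0002 -0.0013 -0.0008] gap 15.9
```

```bash

for i in 1; do
python3 -m pendant '[[[0,0,0.008],[0,0,0],10],[[0,0,0.008],[0,0,0],10]]' >/dev/null; python3 pose.py
python3 -m pendant '[[[0,0,0.006],[0,0,0],10],[[0,0,0.006],[0,0,0],10]]' >/dev/null; python3 pose.py
python3 -m pendant '[[[0,0,0.006],[0,0,0],10],[[0,0,0.006],[0,0,0],10]]' >/dev/null; python3 pose.py
done
```

```text
t 14.85 deck xyz [  0.2   0.7 -12.3] F xyz [-2.7 -0.3 -5.2] M [-0.12  0.82  0.03] rot err [ 0.0002 -0.0013 -0.0008] gap 15.9
t 15.05 deck xyz [  0.3   0.6 -12.8] F xyz [-2.7  0.3 -3.5] M [-0.09  0.75  0.01] rot err [ 0.0003 -0.0013 -0.0008] gap 15.5
t 15.25 deck xyz [  0.2   0.7 -13. ] F xyz [-6.3  1.7  3.8] M [0.07 1.34 0.  ] rot err [ 0.0002 -0.0013 -0.0006] gap 15.4
```

Contact came at about 13 mm insertion (8 N), matching home to within the 1.3 mm height offset measured in hand. I'll let go and back out along the deck normal.

```bash

for i in 1; do
python3 -m pendant '[[[0,0,0],[0,0,0],25],[[0,0,0],[0,0,0],45],[[0,0,0],[0,0,0],45],[[0,0,0],[0,0,0],45],[[0,0,0],[0,0,0],45]]' >/dev/null; python3 pose.py
python3 -m pendant '[[[0,0,-0.15],[0,0,0],45],[[0,0,-0.4],[0,0,0],45],[[0,0,-0.7],[0,0,0],45],[[0,0,-1],[0,0,0],45],[[0,0,-1],[0,0,0],45],[[0,0,-1],[0,0,0],45]]' >/dev/null; python3 pose.py
python3 -m pendant '[[[0,0,-0.4],[0,0,0],45],[[0,0,-0.8],[0,0,0],45],[[0,0,-0.8],[0,0,0],45],[[0,0,-0.8],[0,0,0],45]]' >/dev/null; python3 pose.py
done
python3 - <<'E'
from h import *
r=read_camera("wrist");np.savez("w4.npz",**r);cv2.imwrite("pics/w5.png",r["image"][:,:,::-1])
import subprocess
E
sed -e 's/q\[:,2\]-146)<9/q[:,2]-32)<6/' -e 's/o\[300:\]=0/o[290:]=0/' inhand.py > fin.py; python3 fin.py
```

```text
t 15.75 deck xyz [  0.4   0.6 -13.3] F xyz [ 0.4 -0.7  0.1] M [-0.06  0.33  0.03] rot err [ 0.0006 -0.0012 -0.0007] gap 45.0
t 16.35 deck xyz [ 0.4  0.4 86.7] F xyz [ 0.4 -0.2 -0.5] M [-0.09  0.28  0.02] rot err [ 0.0012 -0.0007 -0.0009] gap 44.7
t 16.75 deck xyz [  0.    0.4 165.8] F xyz [-0.4  0.  -0.5] M [-0.12  0.3   0.03] rot err [-0.0001 -0.0014 -0.0011] gap 45.2
rim plane slopes x,y [ 2.81271777e-04 -1.44852686e-04  3.18659510e+01] 934 std 0.7813679181523343
((0.07205581665039062, 0.220855712890625), (168.5615997314453, 119.27766418457031), 89.94400787353516)
y -45 -15 x edges [-59.5  59.1] 105
y -15 20 x edges [-59.2  59.2] 122
y 20 50 x edges [-59.2  59.2] 117
y 50 78 x edges [-59.2  59.3] 111
x -50 -20 y edge [84.5 84.5] 104
x -20 20 y edge [84.5 84.5] 149
x 20 50 y edge [84.5 84.5] 115
```

View pics/w5.png

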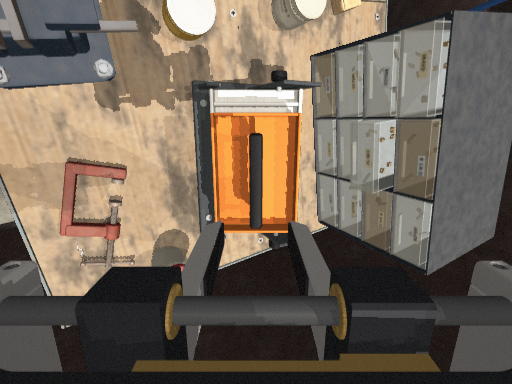

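The orange tray (215–300, 113–230) sits square on the blue tray. Its rim plane is parallel to the deck, with its origin at 31.9 − 46 = −14.1 mm, so it is fully home. The gripper is clear.

```bash
python3 -c "
from cell import *
print(finish_job())"
```

```text
the job is handed in; nothing more can be done
None
```

The orange tray is stacked on the blue tray, flush with all four pins in the sockets (measured 14.1 mm below `deck_seat`), the gripper is clear, and the job was handed in at about 17 s; no verdict was shown.

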